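Open the power box and reset the tripped breaker

ROBOT

A 6-joint arm with a two-finger parallel gripper is mounted at the origin on the work surface. World frame = base frame: x ahead of the robot, y to its left, z up, the work surface at z = 0. Lengths are in mm, angles in rad, forces in N, time in s.
With the tool pointing down it reaches from about 350 to 975 mm from the base axis. Payload 17.4 kg.
Tool frame: the origin (TCP) lies midway between the tips of the shut fingers; the grasp point (between the pads) lies 19 mm behind it; z points along the fingers, y is the line along which they close (so a half turn about z gives the same grasp; the last joint's range is limited). The gripper opens to 85 mm and grips with 20 to 120 N. Pads are 22 mm wide; open, the fingers measure 114 mm over their backs; the gripper's body (76 mm by 85 mm) begins 54 mm behind the grasp point. The pads swing forward as they close: fully open they stand 13 mm farther back than shut.
Start: joints at [-1.285, 0.116, 1.442, -0, 1.584, -0.038], TCP at [214.756, -639.931, 197.503] pointing down, gripper open.
Joint ranges: [-2.83, 2.83], [-0.83, 2.19], [0.07, 2.5], [-1.14, 4.28], [0.01, 3], [-2.97, 2.97]. Speed limits (rad/s): [1.89, 1.89, 2.22, 3.14, 3.14, 3.14].

INTERFACE

Orientations are given as a 3x3 rotation matrix whose columns are the frame's x, y, z axes.
In Python, from bench import env gives the robot as it stands.
- The arm moves only by the tool carry_out, never from a script. Its argument "rows" is a list of rows, each a list of 3 entries, a list of its own where there are three numbers: the closure, from -1 (fully open) to 1 (shut), then the shift along the tool's x, y, z each as a share of 2.5 cm, from -1 to 1, then the turn about the tool's z as a share of 4 degrees, from -1 to 1. A call has 1 to 20 rows; each row shifts and turns the commanded pose from where the row before left it, along the tool's axes as they then stand; what a row does not reach is not made up. A row lasts 1/12 s, in which the tool goes at most 41.7 mm and 7.16 degrees, less where a joint would pass 70% of its speed; a pose out of reach is approached as far as the arm can. A call with a number of a shift or a turn outside -1 to 1 is refused whole. A call with a gripper value outside its range is refused whole. The fingers move at their own pace and stop on an object; the grip force is fixed at half the most. Time passes only in rows, so rows that do not move let the fingers close. It gives the time, the measured TCP pose, the force, the opening and the grip force at its end, in the units of the state.
- env.get_state(): the state, without advancing time (a new reading comes with each control period).
- env.capture(name): name is "side" or "top"; returns (picture, depth): 384x512x3 uint8, blue, green, red; 384x512 float32, mm along the optical axis (not along the pixel's ray), 0 where there is no reading.
- env.camera_model(name): a dict with "fov_y" (degrees; the focal length in pixels is half the picture's height over the tangent of half this angle, whatever the lens; pixels are square), "cx", "cy" (the principal point, pixels), "R" (3x3) and "t" (3): a world point X has camera coordinates R X + t. Camera axes: x right, y down, z forward; pixel columns grow to the right and rows downward; lengths in mm; the calibration is good to about 2 mm. A picture is of the moment at which its call begins. camera_model takes no time and is no camera call.
- env.close_job(): hands the job in; it is judged then, once.
The state is a dict: "time": time; "joint_positions": joint angles; "joint_velocities": joint speeds; "joint_efforts": joint torques, N m; "position": TCP position; "eef_rot": TCP orientation; "force": force on the tool from outside, world axes, zero at the start; "moment": the same for the moment, N m; "finger_gap": finger opening in mm; "grasp_force": force on a finger pad.
Only numpy, scipy, OpenCV 4.12 (cv2) and the standard library are available. Lean on these libraries where they do the work, as an engineer would, in place of code of your own. Each camera call takes 0.05 s, during which the arm holds its last target. There are 200 camera calls.

TASK

A breaker in the orange power box has tripped. Turn the red latch on its lid a full quarter turn clockwise so the lid springs ajar, swing the lid right back past upright so that it stays open, then push the one tripped breaker lever (leaning the opposite way from its two neighbours) fully over to match them. Leave the other two levers on, and do not disturb the oil bottle, the screwdriver or the tape roll.

Things in the scene. Friction and masses are not known exactly. Their poses are not given: they have to be found in the camera images.
- power_box: orange power box, fixed to the bench, 240 (x) x 210 (y) x 118 mm high, walls 6 mm; origin at the centre of its underside. Dark grey lid 246 x 218 x 8 mm (top at 126.5 mm) hinged along the +y rim, overhanging the -y rim by 8 mm. Inside, on a floor 36 mm above the bench, three white breakers stand in a row along the box's x, 55 mm apart, at box y = +15 mm
- lid (a joint): lid angle, rad: 0 = shut, 1.9 = fully open, leaning back past upright (stop). Latched, it rises no more than about 0.01. Unlatched and free, a strut lifts it to 0.4 in 1 to 2 s, settling near 0.5; from there its free edge must be pushed up and over toward the hinge (a few N); it stays where left, and from about 1.25 on opens fully by itself
- lid_hinge (a point): middle of the hinge line, at box (0, +105, 118.5) mm; the hinge line runs along the box's x
- lid_edge (a point): middle of the lid's free edge (mid thickness), across from the hinge and 218 mm from it; moves with the lid
- latch (a joint): turn of the latch, rad: 0 = latched, 1.57 = released (end stop); grows clockwise seen from above. The cam lets go of the rim at about 1.2. Stays where left; about 0.06 N m to turn. Under the lid, below the knob, its steel cam hangs 26 mm down and reaches up to 24 mm from the axis on the pointer side
- latch_grip (a point): red wing knob near the lid's free edge: bar 56 mm long (own y), 13 mm wide (own x), top 33 mm above the lid, on a black disc 42 mm across, 7 mm high. Point on the turning axis, 20 mm above the lid; box (0, -71) mm when shut. Axes turn with the knob: -y is the half with the white pointer, toward the lid's free edge when latched, toward the box's -x when released
- breaker_a: the tripped breaker: white block 36 (x) x 60 (y) x 34 mm high, fixed, origin at the centre of its underside (36 mm above the bench), axes as the box's. Its place in the row differs from run to run; all three look the same but for the lever's lean
- breaker_b: a breaker that is on, same block
- breaker_c: a breaker that is on, same block
- lever_a (a joint): black toggle of breaker_a, 14 mm wide (box x), 9 mm thick, 34 mm long; pivot at the middle of the breaker's top face. Starts at 0 to 0.2, tripped. rad: 0 = tripped, leaning 0.6 rad to the latch side (-y of the box); 0.6 = upright; 1.2 = fully on (stop), leaning 0.6 rad to the hinge side (+y). Stays where left; 2 to 6 N at a fingertip
- lever_b (a joint): black toggle of breaker_b, 14 mm wide (box x), 9 mm thick, 34 mm long; pivot at the middle of the breaker's top face. Starts on, above 1.1. rad: 0 = tripped, leaning 0.6 rad to the latch side (-y of the box); 0.6 = upright; 1.2 = fully on (stop), leaning 0.6 rad to the hinge side (+y). Stays where left; 2 to 6 N at a fingertip
- lever_c (a joint): black toggle of breaker_c, 14 mm wide (box x), 9 mm thick, 34 mm long; pivot at the middle of the breaker's top face. Starts on, above 1.1. rad: 0 = tripped, leaning 0.6 rad to the latch side (-y of the box); 0.6 = upright; 1.2 = fully on (stop), leaning 0.6 rad to the hinge side (+y). Stays where left; 2 to 6 N at a fingertip
- lever_a_tip (a point): middle of the free end of lever_a, 34 mm from its pivot; moves with it
- oil_bottle: loose bystander: upright blue oil bottle, 60 mm across, 150 mm high, 0.4 kg; origin under its base
- screwdriver: loose bystander: screwdriver lying on the bench on the hinge side of the box; origin under its middle, along its x
- tape_roll: loose bystander: black roll of tape lying flat, 90 mm outside, 60 mm hole, 25 mm high; origin at the centre of its underside

How it is judged (in metres and radians):
On the way, in this order (a step that is already met when the one before it is completed fails the run):
1. the latch is turned to released (beyond 1.25 rad) (value of joint latch above 1.25 rad), for 0.1 s.
2. the lid is swung back past upright (beyond 1.62 rad) (value of joint lid above 1.62 rad), for 0.2 s.
3. the tripped lever is pushed fully on (beyond 1.0 rad) (value of joint lever_a above 1 rad), for 0.2 s.
At the end, for the whole second after the job is handed in: The lid stands open past upright (beyond 1.62 rad), all three breaker levers are on (beyond 1.0 of 1.2 rad), and the bottle (upright), screwdriver and tape roll are within 30 mm of where they were (value of joint lid above 1.62 rad and value of joint each of lever_a, lever_b, lever_c above 1 rad and distance of each of oil_bottle, screwdriver, tape_roll from where it was at the start of the episode below 0.03 m and angle between oil_bottle's own z axis and vertical below 0.2 rad); the robot touches nothing.
It fails at once if a breaker that was on is knocked off (below 0.8 rad) (value of joint any of lever_b, lever_c below 0.8 rad).
It fails at once if a bystander is shoved more than 50 mm or the bottle tipped over (distance of any of oil_bottle, screwdriver, tape_roll from where it was at the start of the episode above 0.05 m or angle between oil_bottle's own z axis and vertical above 0.5 rad).
It also fails if it takes over 64 s, if anything falls off the work surface, if the arm or the gripper's body presses on something with over 40 N, if the wrist force passes 120 N, or if a joint passes its speed limit or range.

## Working session

There is one attempt and no reset: what is moved stays moved. The work goes in short steps, Python scripts to look and compute and a tool call to move; the robot and the scene stay as the last step left them, time stands still between calls to the robot, and variables do not carry over. Pictures are saved under pics/ and viewed, at most 10 in all, crops included, and the job is handed in when it is done.

Besides the shell and the picture viewer there is one more tool, called after "Request:" as name(argument=value, ...), one argument or row to a line, values as JSON. carry_out: Moves the arm, as the interface text tells. Its arguments: {"type":"object","properties":{"rows":{"type":"array"}},"required":["rows"]}

```bash
mkdir -p pics
cat > h.py <<'E'
import numpy as np, cv2
from bench import env
def pts(name, d):
    m=env.camera_model(name); h,w=d.shape
    f=h/2/np.tan(np.radians(m['fov_y'])/2)
    v,u=np.mgrid[:h,:w]
    P=np.stack([(u-m['cx'])/f*d,(v-m['cy'])/f*d,d],-1)
    R=np.array(m['R']);t=np.array(m['t']).ravel()
    return (P-t)@R
def snap(name,out=None):
    im,d=env.capture(name)
    if out: cv2.imwrite('pics/'+out,im)
    return im,d,pts(name,d)
E
python3 - <<'E'
from h import *
for n in('top','side'):
    im,d,P=snap(n,n+'0.png'); m=env.camera_model(n); print(n,m, (d>0).mean())
    np.savez(n+'0.npz',im=im,d=d,P=P)
s=env.get_state();print(s['position'],s['eef_rot'],s['force'],s['finger_gap'],s['time'])
a=cv2.imread('pics/top0.png');b=cv2.imread('pics/side0.png')
cv2.imwrite('pics/both0.png',cv2.resize(np.vstack([a,b]),(400*1,600)))
E
```

```text
top {'fov_y': 46.089525355117225, 'cx': 259.90410777672764, 'cy': 187.68105760971355, 'R': array([[-0.02039462, -0.99977926, -0.00504851],
       [-0.99459507,  0.02080254, -0.10172465],
       [ 0.10180721,  0.00294659, -0.99479978]]), 't': array([  29.19587398,  624.0612276 , 1293.1098217 ])} 0.9958292643229166
side {'fov_y': 50.200772012435785, 'cx': 255.9680744057962, 'cy': 190.08028890167265, 'R': array([[-0.73594062, -0.6770392 ,  0.00305419],
       [-0.3583341 ,  0.38567328, -0.8502075 ],
       [ 0.57444589, -0.62679665, -0.52643886]]), 't': array([482.03491201, 306.76837671, 911.02881094])} 0.9958394368489584
[ 214.68323794 -639.72953612  196.84193215] [[ 9.48043036e-01  3.18141965e-01 -3.03112201e-04]
 [ 3.18142108e-01 -9.48042501e-01  1.00750766e-03]
 [ 3.31672164e-05 -1.05159337e-03 -9.99999447e-01]] [0.2089839  0.33419693 0.3687554 ] 85.27097159656608 0.1
```

View pics/top0.png

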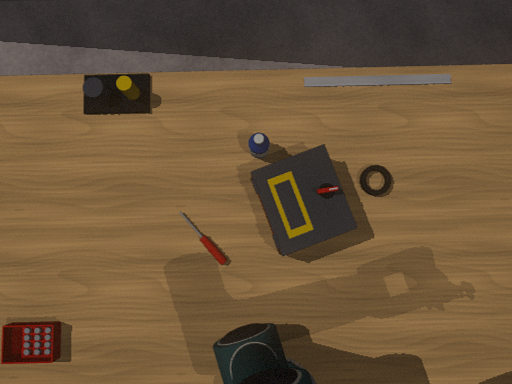

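View pics/side0.png

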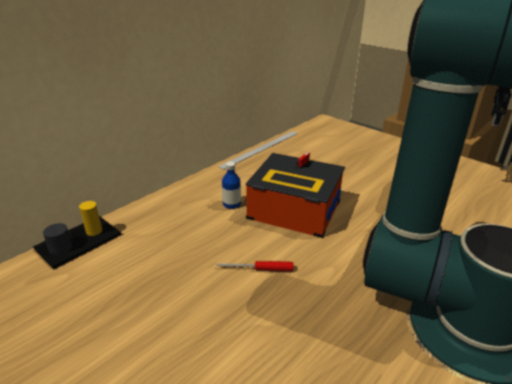

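The top view shows the lid centred near (303,200) with the red latch at (328,190), pointer to the right. The bottle is at (259,143), the tape at (376,180) and the screwdriver at (205,240). The side view agrees: the box's hinge side faces the bottle and screwdriver.

```bash
cat > m0.py <<'E'
from h import *
z=np.load('top0.npz');im,P=z['im'].astype(int),z['P']
reg=np.zeros(im.shape[:2],bool);reg[135:265,240:365]=1
lid=reg&(abs(P[...,2]-126.5)<6)
print('lid z',np.median(P[lid][:,2]),lid.sum())
r=cv2.minAreaRect(P[lid][:,:2].astype(np.float32));print('lidrect',r);print(cv2.boxPoints(r))
b,g,rr=im[...,0],im[...,1],im[...,2]
red=reg&(rr>110)&(g<70)&(P[...,2]>135);print('knob',red.sum(),np.median(P[red],0),cv2.minAreaRect(P[red][:,:2].astype(np.float32)))
wh=reg&(rr>120)&(g>120)&(b>110)&(P[...,2]>135);wh[:, :300]=0;print('ptr',np.median(P[wh],0) if wh.any() else 0)
up=reg&(P[...,2]>140)&(P[...,1]<-130+0*P[...,1]);print('up',up.sum(),P[up].min(0) if up.any() else 0,P[up].max(0) if up.any() else 0)
for n,(u0,u1,v0,v1) in dict(bottle=(245,275,128,160),tape=(355,398,160,200),sd=(178,232,208,268)).items():
    Q=P[v0:v1,u0:u1].reshape(-1,3);Q=Q[Q[:,2]>(8 if n!='bottle' else 60)];print(n,len(Q),Q.min(0),Q.max(0))
E
python3 m0.py
```

```text
lid z 127.58433091106394 6905
lidrect ((610.9359130859375, -86.36517333984375), (310.0520324707031, 224.2449951171875), 19.462430953979492)
[[ 427.4101    -32.302254]
 [ 502.12604  -243.73392 ]
 [ 794.46173  -140.4281  ]
 [ 719.7458     71.00357 ]]
knob 59 [ 601.88278101 -156.08587317  160.31282432] ((603.9186401367188, -162.31439208984375), (10.052483558654785, 50.513057708740234), 8.95378303527832)
ptr [ 606.28169734 -176.39742142  161.46516495]
up 116 [ 587.37290167 -188.74700213  140.19087489] [ 619.63037159 -134.83683091  167.29900789]
bottle 382 [489.63575171  -9.55967475  62.3700847 ] [ 774.32408105   47.97645932 1350.01517332]
tape 468 [ 489.63575171 -368.61784697    8.18349834] [ 688.50296221   12.39710774 1350.01517332]
sd 381 [404.84881758  12.39710774   8.11958833] [ 561.76501982  258.79870273 1350.01517332]
```

```bash
cat >> m0.py <<'E'
print('----')
def big(m):
    n,l,s,c=cv2.connectedComponentsWithStats(m.astype(np.uint8));return l==1+np.argmax(s[1:,4])
m=lid&(im.max(-1)<110)|lid&(b<60)&(rr>120)
m=big(cv2.morphologyEx(m.astype(np.uint8),cv2.MORPH_OPEN,np.ones((5,5)))>0)
print(m.sum());r=cv2.minAreaRect(P[m][:,:2].astype(np.float32));print(r);print(cv2.boxPoints(r))
for n,(u0,u1,v0,v1,lo,hi) in dict(bottle=(245,275,128,160,60,170),tape=(355,398,160,200,15,40),sd=(178,232,208,268,8,60)).items():
    Q=P[v0:v1,u0:u1].reshape(-1,3);Q=Q[(Q[:,2]>lo)&(Q[:,2]<hi)]
    print(n,len(Q),np.percentile(Q,2,axis=0),np.percentile(Q,98,axis=0),np.median(Q,0))
E
python3 m0.py | sed -n '/----/,$p'
```

```text
----
5783
((580.8810424804688, -97.12388610839844), (246.20736694335938, 223.97666931152344), 19.478166580200195)
[[ 427.48053   -32.593433]
 [ 502.16498  -243.7516  ]
 [ 734.28156  -161.65434 ]
 [ 659.5971     49.50383 ]]
bottle 378 [718.57868598  -7.90883489  68.22250949] [771.02686395  45.13479274 152.31239567] [739.25408976  18.48495571 105.47783086]
tape 431 [ 601.78186337 -366.83719212   16.68149144] [ 684.07335737 -283.22261972   30.2872522 ] [ 642.96620272 -325.02468671   24.45041833]
sd 367 [410.54822147 122.50978514   9.23924513] [555.94173804 251.63104377  30.24852835] [457.03639131 165.17513909  22.54329349]
```

Run:
```python
from h import *
c,s=np.cos(np.radians(19.48)),np.sin(np.radians(19.48));B=np.array([[c,-s],[s,c]])
O=np.array([580.9,-97.1])+B@[0,4];print('origin',O,'latch',O+B@[0,-71])
for n in('top','side'):
    z=np.load(n+'0.npz');im,P=z['im'].astype(int),z['P']
    L=((P[...,:2]-O)@B)
    near=(np.hypot(L[...,0],L[...,1]+71)<45)
    up=near&(P[...,2]>148)&(P[...,2]<175)
    Q=L[up];m=Q.mean(0);w,V=np.linalg.eigh(np.cov(Q.T));v=V[:,1]*-np.sign(V[1,1])
    print(n,up.sum(),m,'axis',v,'cw angle deg',np.degrees(np.arctan2(-v[0],-v[1])),'z',np.percentile(P[up][:,2],[50,95]))
    pic=im[...,2]-im[...,1]
    wh=near&(P[...,2]>148)&(im.min(-1)>90);print('white',wh.sum(),L[wh].mean(0) if wh.any() else '')
```

```text
origin [579.56608882 -93.32896818] latch [ 603.24301226 -160.26478293]
top 109 [ -0.0783547  -72.13766885] axis [-0.19089908 -0.98160967] cw angle deg 11.005258071484796 z [159.75784626 163.84444143]
white 12 [ -2.8006134  -86.51341842]
side 63 [ -1.33959492 -69.10619783] axis [-0.24965559 -0.9683347 ] cw angle deg 14.457132818560767 z [157.74000708 160.66651698]
white 6 [ -2.8410764  -90.09256664]
```

Request:
carry_out(
  rows=[
    [-1,[0,0,0],-1],
    [-1,[0,0,0],-1],
    [-1,[0,0,0],-1],
    [-1,[0,0,0],-1],
    [-1,[0,0,0],-1],
    [-1,[0,0,0],-1],
    [-1,[0,0,0],-1],
    [-1,[0,0,0],-1],
    [-1,[0,0,0],-1],
    [-1,[0,0,0],-1],
    [-1,[0,0,0],-1],
    [-1,[0,0,0],-1],
    [-1,[0,0,0],-1],
    [-1,[0,0,0],-1],
    [-1,[0,0,0],-1],
    [-1,[0,0,0],-1],
    [-1,[0,0,0],-1],
    [-1,[0,0,0],-1],
    [-1,[0,0,0],-1],
    [-1,[0,0,0],-1],
  ],
)

```text
time: 1.77
position: [214.7, -639.8, 197.0]
eef_rot: [[-0.152, 0.988, -0.0], [0.988, 0.152, 0.001], [0.001, -0.0, -1.0]]
force: [0.9, -0.0, 0.3]
finger_gap: 85.4
grasp_force: 0.0
```

Request:
carry_out(
  rows=[
    [-1,[0.87,0.96,0],0],
    [-1,[0.87,0.96,0],0],
    [-1,[0.87,0.96,0],0],
    [-1,[0.87,0.96,0],0],
    [-1,[0.87,0.96,0],0],
    [-1,[0.87,0.96,0],0],
    [-1,[0.87,0.96,0],0],
    [-1,[0.87,0.96,0],0],
    [-1,[0.87,0.96,0],0],
    [-1,[0.87,0.96,0],0],
    [-1,[0.87,0.96,0],0],
    [-1,[0.87,0.96,0],0],
    [-1,[0.87,0.96,0],0],
    [-1,[0.87,0.96,0],0],
    [-1,[0.87,0.96,0],0],
    [-1,[0.87,0.96,0],0],
    [-1,[0.87,0.96,0],0],
    [-1,[0.87,0.96,0],0],
    [-1,[0.87,0.96,0],0],
    [-1,[0,0,0],0],
  ],
)

```text
time: 3.43
position: [606.5, -159.5, 196.7]
eef_rot: [[-0.152, 0.988, -0.0], [0.988, 0.152, 0.001], [0.001, -0.0, -1.0]]
force: [0.6, -0.7, -0.1]
finger_gap: 85.6
grasp_force: 0.0
```

Request:
carry_out(
  rows=[
    [-1,[-0.04,-0.15,0.5],0],
    [-1,[0,0,0.5],0],
    [-1,[0,0,0.5],0],
    [-1,[0,0,0.5],0],
    [-1,[0,0,0.36],0],
    [-1,[0,0,0],0],
    [1,[0,0,0],0],
    [1,[0,0,0],0],
    [1,[0,0,0],0],
    [1,[0,0,0],0],
    [1,[0,0,0],0],
    [1,[0,0,0],0],
    [1,[0,0,0],0],
    [1,[0,0,0],0],
    [1,[0,0,0],0],
    [1,[0,0,0],0],
  ],
)

```text
time: 4.77
position: [600.7, -165.0, 138.5]
eef_rot: [[-0.149, 0.989, -0.0], [0.989, 0.149, 0.0], [0.0, 0.0, -1.0]]
force: [0.1, 0.2, -1.5]
finger_gap: -0.0
grasp_force: 0.0
```

Run:
```python
from h import *
a,_,P=snap('top'); b,_,_=snap('side')
A=cv2.resize(a[110:280,230:400],(400,400));B=cv2.resize(b[90:260,200:370],(400,400))
cv2.imwrite('pics/c1.png',np.hstack([A,B]))
s=env.get_state();print(s['position'],s['finger_gap'],s['force'],s['joint_positions'])
```

```text
[ 600.67908678 -165.01495965  138.53198268] -0.38625039393142324 [-0.03811276 -1.25673613 -0.17760132] [-3.09038172e-01  2.51264333e-02  1.63288717e+00 -1.73235546e-05
  1.48354888e+00 -4.58322371e-01]
```

View pics/c1.png

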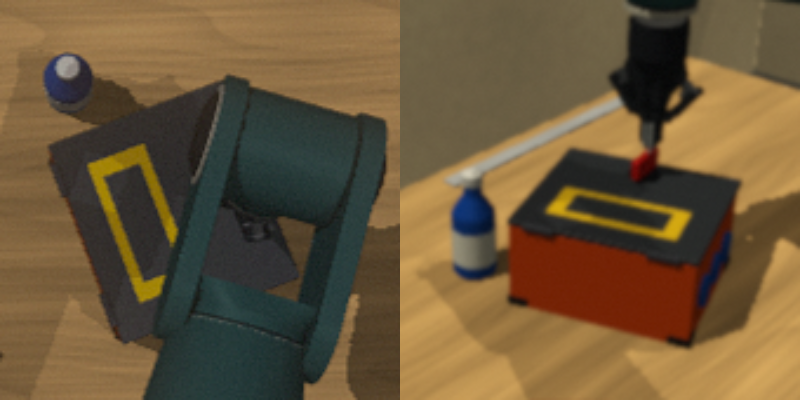

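The side crop shows the shut fingertips just behind and above the red knob, at about (650,145) in the crop, so they are not around it. I'll measure the fingertips against the knob.

Run:
```python
from h import *
b,d,P=snap('side');im=b.astype(int)
reg=np.zeros(d.shape,bool);reg[120:175,285:335]=1
red=reg&(im[...,2]-im[...,1]>70)&(P[...,2]>130)
print('red',red.sum(),P[red].min(0),P[red].max(0),P[red].mean(0))
for v in range(130,168,3):
    row=P[v,295:320]; sel=(row[:,2]>128)&(row[:,2]<260)&(abs(row[:,0]-600)<60)&(abs(row[:,1]+160)<60)
    q=row[sel]; rr=red[v,295:320][sel]
    if len(q): print(v,len(q),rr.sum(),np.median(q,0).round(),q.min(0).round(),q.max(0).round())
cv2.imwrite('pics/c2.png',cv2.resize(b[100:200,250:380],(780,600),interpolation=cv2.INTER_CUBIC))
```

```text
red 41 [ 593.43613387 -174.14612119  135.74693453] [ 610.76102117 -132.11640732  161.23360984] [ 599.96713571 -146.2493147   153.87734339]
130 23 0 [ 599. -156.  250.] [ 556. -173.  232.] [ 641. -147.  259.]
133 21 0 [ 600. -150.  240.] [ 553. -177.  223.] [ 636. -145.  251.]
136 23 0 [ 594. -154.  228.] [ 555. -179.  221.] [ 631. -148.  241.]
139 18 0 [ 586. -157.  223.] [ 557. -162.  212.] [ 618. -151.  232.]
142 12 0 [ 589. -158.  211.] [ 570. -163.  205.] [ 610. -154.  218.]
145 11 0 [ 595. -158.  199.] [ 586. -176.  194.] [ 612. -153.  201.]
148 10 0 [ 594. -159.  190.] [ 585. -171.  182.] [ 614. -151.  193.]
151 8 0 [ 594. -158.  179.] [ 589. -168.  175.] [ 608. -154.  182.]
154 6 1 [ 603. -175.  159.] [ 601. -189.  155.] [ 611. -173.  161.]
157 9 6 [ 599. -159.  157.] [ 597. -183.  148.] [ 609. -147.  161.]
160 13 3 [ 600. -162.  145.] [ 594. -185.  128.] [ 637. -134.  156.]
163 13 3 [ 596. -153.  138.] [ 589. -175.  130.] [ 620. -133.  146.]
166 11 0 [ 593. -148.  132.] [ 576. -173.  128.] [ 604. -135.  136.]
```

View pics/c2.png

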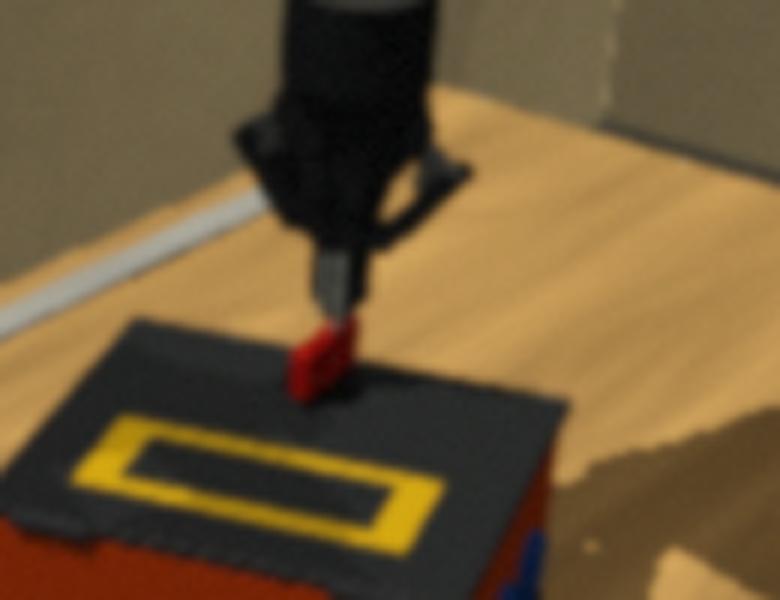

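The depth says the fingertips end near z≈168 with nothing between them, while the reported TCP z is 138. I'll lift clear and check the tool reading against the camera.

Request:
carry_out(
  rows=[
    [1,[0,0,-0.8],0],
    [1,[0,0,-0.8],0],
    [1,[0,0,0],0],
    [1,[0,0,0],0],
  ],
)

```text
time: 5.25
position: [601.1, -165.1, 179.6]
eef_rot: [[-0.149, 0.989, 0.002], [0.989, 0.149, -0.001], [-0.001, 0.002, -1.0]]
force: [-0.4, 0.5, -1.0]
finger_gap: 0.2
grasp_force: 0.0
```

Run:
```python
from h import *
b,d,P=snap('side');s=env.get_state();p=s['position'];print(p,s['finger_gap'])
near=(np.hypot(P[...,0]-p[0],P[...,1]-p[1])<60)&(P[...,2]>165)&(P[...,2]<300)
v=np.where(near)[0]
for r in range(v.max()-14,v.max()+1):
    q=P[r][near[r]]
    if len(q):print(r,len(q),np.where(near[r])[0][[0,-1]],np.median(q,0).round(1))
cv2.imwrite('pics/c3.png',cv2.resize(b[90:190,250:380],(780,600),interpolation=cv2.INTER_CUBIC))
```

```text
[ 600.70444283 -165.00836579  178.40046273] -0.009627861104956429
127 16 [302 317] [ 585.2 -157.1  261.8]
128 15 [302 316] [ 587.4 -156.9  257.8]
129 14 [302 315] [ 586.9 -158.   253.9]
130 11 [302 312] [ 595.3 -157.7  248.6]
131 11 [302 312] [ 593.8 -158.1  244.5]
132 10 [302 311] [ 596.1 -158.4  241.6]
133 10 [302 311] [ 594.2 -158.2  238.5]
134 10 [302 311] [ 593.5 -156.5  236. ]
135 10 [302 311] [ 595.  -157.7  232.1]
136 10 [302 311] [ 593.4 -156.   229.1]
137 10 [302 311] [ 592.6 -157.4  226.9]
138 9 [302 310] [ 594.4 -156.4  224. ]
139 7 [303 309] [ 596.9 -158.1  219.3]
140 6 [303 308] [ 594.  -152.9  217.5]
141 2 [306 307] [ 593.6 -157.8  213.5]
```

View pics/c3.png

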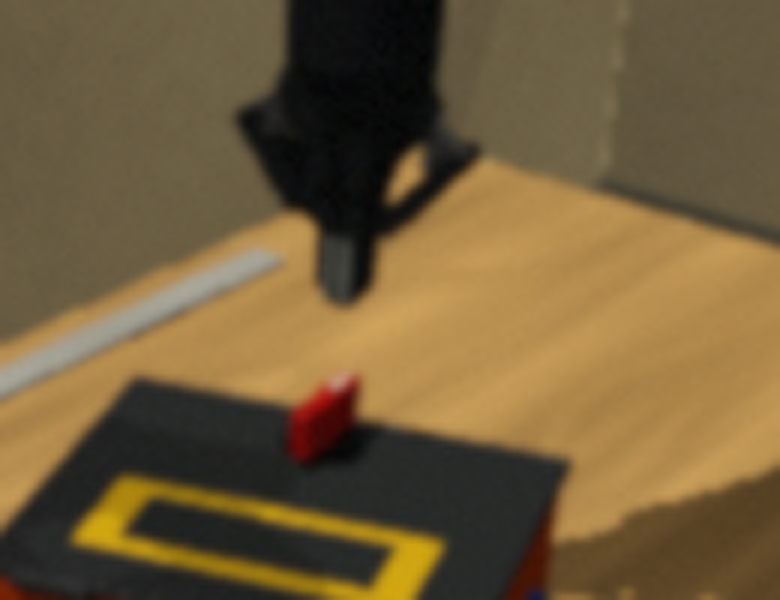

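The clear view puts the fingertips at z≈212 while the tool reads 178. The real tip is therefore about 33 mm higher than reported, and the lateral reading agrees. I'll correct for that and regrasp.

Request:
carry_out(
  rows=[
    [-1,[0.16,0.12,0],0],
    [-1,[0,0,0],0],
    [-1,[0,0,0],0],
    [-1,[0,0,0],0],
    [-1,[0,0,0],0],
    [-1,[0,0,0.48],0],
    [-1,[0,0,0.48],0],
    [-1,[0,0,0.48],0],
    [-1,[0,0,0.48],0],
    [-1,[0,0,0.48],0],
    [-1,[0,0,0.48],0],
    [-1,[0,0,0],0],
    [1,[0,0,0],0],
    [1,[0,0,0],0],
    [1,[0,0,0],0],
    [1,[0,0,0],0],
    [1,[0,0,0],0],
    [1,[0,0,0],0],
    [1,[0,0,0],0],
    [1,[0,0,0],0],
  ],
)

```text
time: 6.97
position: [604.8, -160.4, 107.4]
eef_rot: [[-0.149, 0.989, 0.004], [0.989, 0.149, -0.0], [-0.001, 0.004, -1.0]]
force: [15.2, 1.4, -1.3]
finger_gap: 11.5
grasp_force: 61.2
```

Request:
carry_out(
  rows=[
    [1,[0,0.04,0],1],
    [1,[0,0,0],1],
    [1,[0,0,0],1],
    [1,[0,0,0],1],
    [1,[0,0,0],1],
    [1,[0,0,0],1],
    [1,[0,0,0],1],
    [1,[0,0,0],1],
    [1,[0,0,0],1],
    [1,[0,0,0],1],
    [1,[0,0,0],1],
    [1,[0,0,0],1],
    [1,[0,0,0],1],
    [1,[0,0,0],1],
    [1,[0,0,0],1],
    [1,[0,0,0],1],
    [1,[0,0,0],1],
    [1,[0,0,0],1],
    [1,[0,0,0],1],
    [1,[0,0,0],0],
  ],
)

```text
time: 8.63
position: [607.5, -161.4, 108.9]
eef_rot: [[0.925, 0.379, 0.009], [0.379, -0.925, -0.003], [0.008, 0.006, -1.0]]
force: [24.5, -6.1, 2.2]
finger_gap: 11.8
grasp_force: 61.9
```

Run:
```python
from h import *
s=env.get_state()
for k in('position','eef_rot','force','moment','finger_gap','grasp_force'):print(k,np.round(s[k],3).tolist())
```

```text
position [607.521, -161.415, 108.856]
eef_rot [[0.925, 0.379, 0.009], [0.379, -0.925, -0.003], [0.008, 0.006, -1.0]]
force [24.545, -6.118, 2.187]
moment [-1.06, -4.185, -0.055]
finger_gap 11.754
grasp_force 61.928
```

Request:
carry_out(
  rows=[
    [1,[0,0,0],0.7],
    [1,[0,0,0],0],
    [-1,[0,0,0],0],
    [-1,[0,0,0],0],
    [-1,[0,0,0],0],
    [-1,[0,0,-0.3],0],
    [-1,[0,0,-0.8],0],
    [-1,[0,0,-1],0],
    [-1,[0,0,-1],0],
    [-1,[0,0,-1],0],
    [-1,[0,0,-1],0],
    [-1,[0,0.5,-1],0],
    [1,[0.4,0.5,-0.5],0],
    [1,[0.4,0.5,0],0],
    [1,[0.4,0.5,0],0],
    [1,[0.4,0.5,0],0],
    [1,[0.2,0.7,0],0],
    [1,[0,0,0],0],
    [1,[0,0,0],0],
    [1,[0,0,0],0],
  ],
)

```text
time: 10.3
position: [673.1, -220.3, 271.7]
eef_rot: [[0.941, 0.338, -0.0], [0.338, -0.941, 0.0], [-0.0, -0.0, -1.0]]
force: [-0.5, 0.4, 0.2]
finger_gap: -0.0
grasp_force: 0.0
```

Run:
```python
from h import *
a,_,P=snap('top'); b,d,S=snap('side');s=env.get_state();p=s['position'];print(p,s['eef_rot'],s['finger_gap'],s['time'])
A=cv2.resize(a[110:290,230:410],(400,400));B=cv2.resize(b[60:240,200:380],(400,400))
cv2.imwrite('pics/c4.png',np.hstack([A,B]))
near=(np.hypot(S[...,0]-p[0],S[...,1]-p[1])<60)&(S[...,2]>180)&(S[...,2]<420)
v=np.where(near)[0];r=v.max()
for r in (r-8,r-4,r-2,r-1,r):print(r,S[r][near[r]].mean(0).round(1))
```

```text
[ 673.07368518 -220.09320279  272.0037032 ] [[ 9.41076882e-01  3.38192520e-01  3.48389492e-04]
 [ 3.38192559e-01 -9.41076931e-01 -5.80344754e-05]
 [ 3.08234489e-04  1.72437637e-04 -9.99999938e-01]] -0.014657901554122164 10.4
132 [nan nan nan]
136 [nan nan nan]
138 [ 671.2 -166.5  196.3]
139 [ 660.1 -168.3  195.7]
140 [ 641.7 -173.8  196.2]<stdin>:7: RuntimeWarning: Mean of empty slice.
  ret = um.true_divide(
```

View pics/c4.png

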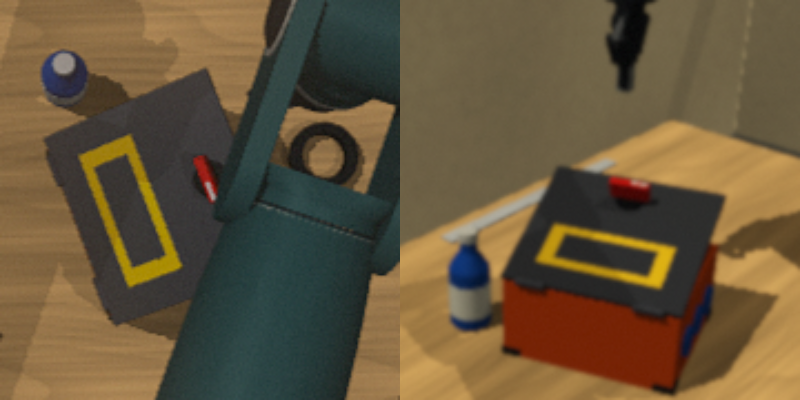

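The lid sprang ajar to about 0.4 and the latch bar is now crosswise. The shut fingers hang clear in front of the lid edge, at box (46,-151).

Request:
carry_out(
  rows=[
    [1,[0,0,0.86],0],
    [1,[0,0,0.86],0],
    [1,[0,0,0.86],0],
    [1,[0,0,0.86],0],
    [1,[0,0,0.86],0],
    [1,[0,0,0],0],
    [1,[0,0,0],0],
    [1,[0,0,0],0],
    [1,[0,-0.5,0],0],
    [1,[0,-0.5,0],0],
    [1,[0,-0.5,0],0],
    [1,[0,-0.2,0],0],
    [1,[0,0,0],0],
    [1,[0,0,0],0],
  ],
)

```text
time: 11.57
position: [659.6, -180.7, 166.3]
eef_rot: [[0.941, 0.338, 0.004], [0.338, -0.941, -0.003], [0.002, 0.004, -1.0]]
force: [1.3, -7.1, 6.8]
finger_gap: -0.1
grasp_force: 4.9
```

```bash
cat > lid.py <<'E'
from h import *
c,s_=np.cos(np.radians(19.48)),np.sin(np.radians(19.48));B=np.array([[c,-s_],[s_,c]]);O=np.array([579.6,-93.3])
def box(P): 
    P=np.asarray(P);return np.concatenate([(P[...,:2]-O)@B,P[...,2:]],-1)
def lid(n='side'):
    im,d,P=snap(n);b=im.astype(int);L=box(P)
    yel=(b[...,2]>120)&(b[...,1]>100)&(b[...,0]<70)&(abs(L[...,0])<130)&(L[...,2]>122)&(L[...,1]>-130)&(L[...,1]<260)
    Q=L[yel];th=np.arctan2(Q[:,2]-126,105-Q[:,1]);print('lid',yel.sum(),np.median(th));return im,L
if __name__=='__main__':
    im,L=lid();s=env.get_state();p=box(s['position']);print('tcp box',p.round(1),'f',np.round(s['force'],1),s['time'])
E
python3 lid.py
```

```text
lid 663 0.4098560880833582
tcp box [  46.2 -109.1  166.2] f [ 2.7 -6.6  6.2] 11.6167
```

Request:
carry_out(
  rows=[
    [1,[0,-0.25,-0.34],0],
    [1,[0,-0.25,-0.34],0],
    [1,[0,-0.3,-0.31],0],
    [1,[0,-0.3,-0.31],0],
    [1,[0,-0.35,-0.39],0],
    [1,[0,-0.35,-0.39],0],
    [1,[0,-0.39,-0.34],0],
    [1,[0,-0.39,-0.34],0],
    [1,[0,0,0],0],
  ],
)

```text
time: 12.37
position: [639.8, -122.8, 243.6]
eef_rot: [[0.942, 0.336, 0.017], [0.336, -0.942, -0.01], [0.013, 0.015, -1.0]]
force: [8.4, -33.8, 47.5]
finger_gap: -0.2
grasp_force: 25.5
```

```bash
python3 lid.py
```

```text
lid 823 0.8828280737274742
tcp box [ 46.9 -48.5 243. ] f [  9.8 -34.2  47.7] 12.4167
```

The tool drags upward because I commanded a lower path than the arc and the edge sticks to the finger. I'll raise it and continue along the arc.

Request:
carry_out(
  rows=[
    [1,[0,0.05,-0.25],0],
    [1,[0,-0.3,-0.32],0],
    [1,[0,-0.43,-0.32],0],
    [1,[0,-0.43,-0.3],0],
    [1,[0,-0.46,-0.24],0],
    [1,[0,-0.46,-0.24],0],
    [1,[0,0,0],0],
  ],
)

```text
time: 13.0
position: [619.7, -70.0, 276.7]
eef_rot: [[0.941, 0.339, 0.002], [0.339, -0.941, 0.0], [0.002, 0.001, -1.0]]
force: [0.0, -0.5, -0.1]
finger_gap: 0.1
grasp_force: 0.0
```

```bash
python3 lid.py
```

```text
lid 633 1.2622143211476848
tcp box [ 45.4   7.7 275.6] f [ 0.1 -0.5 -0.9] 13.05
```

Request:
carry_out(
  rows=[
    [1,[0,0,-0.4],0],
    [1,[0,-0.4,-0.4],0],
    [1,[0,-0.4,0],0],
    [1,[0,0,0],0],
    [1,[0,0,0],0],
    [1,[0,0,0],0],
    [1,[0,0,0],0],
    [1,[0,0,0],0],
  ],
)

```text
time: 13.72
position: [613.3, -53.5, 294.3]
eef_rot: [[0.941, 0.338, -0.001], [0.338, -0.941, 0.0], [-0.001, -0.0, -1.0]]
force: [-0.2, -0.2, 0.4]
finger_gap: 0.2
grasp_force: 0.0
```

Run:
```python
from lid import *
im,L=lid();s=env.get_state();print('tcp',box(s['position']).round(1),np.round(s['force'],1))
im,L=lid('top')
cv2.imwrite('pics/c5.png',cv2.resize(im[110:290,230:410],(600,600)))
```

```text
lid 151 1.5928949111171087
tcp [ 45.1  26.3 294.4] [0.2 0.  0.1]
lid 69 1.5909305032571743
```

View pics/c5.png

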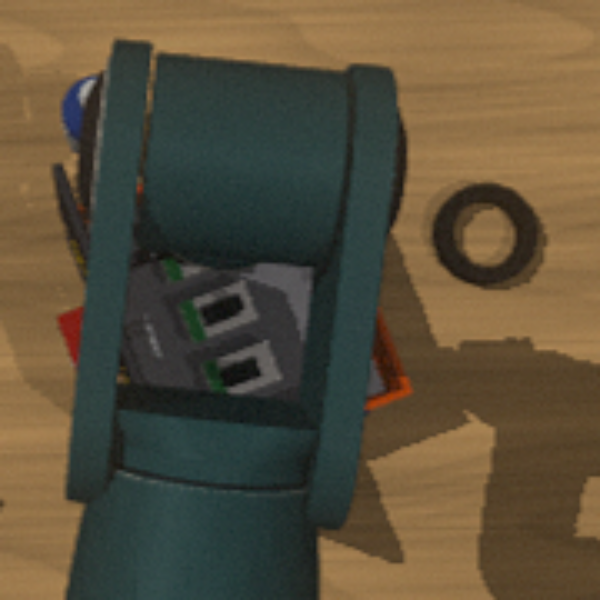

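The lid has passed upright and is still opening, and the open box shows two levers under the arm. I'll back off for a clear look at the levers.

Request:
carry_out(
  rows=[
    [1,[0,1,0],0],
    [1,[0,1,0],0],
    [1,[0,1,0],0],
    [1,[0,1,0],0],
    [1,[0,1,0],0],
    [1,[0,1,0],0],
    [1,[0,1,0],0],
    [1,[0,1,0],0],
    [1,[0,1,0],0],
    [1,[0,1,0],0],
    [1,[0,0,0],0],
    [1,[0,0,0],0],
  ],
)

```text
time: 14.82
position: [697.9, -289.8, 293.6]
eef_rot: [[0.942, 0.336, -0.001], [0.336, -0.942, 0.001], [-0.001, -0.001, -1.0]]
force: [-0.4, 0.1, -0.7]
finger_gap: -0.5
grasp_force: 0.0
```

Run:
```python
from lid import *
im,L=lid('top');b=im.astype(int)
m=(abs(L[...,0])<85)&(L[...,1]>-40)&(L[...,1]<60)&(L[...,2]>76)&(L[...,2]<125)
n,l,st,c=cv2.connectedComponentsWithStats(m.astype(np.uint8))
for i in range(1,n):
    if st[i,4]>5:
        Q=L[l==i];print(st[i],Q.mean(0).round(1),Q.min(0).round(),Q.max(0).round())
s=env.get_state();print('tcp',box(s['position']).round(1),s['time'])
cv2.imwrite('pics/c6.png',cv2.resize(im[120:270,230:380],(600,600),interpolation=cv2.INTER_CUBIC))
```

```text
lid 57 1.5909305032571743
[281 183   9   7  38] [54.4 23.1 91.1] [48. 10. 76.] [ 62.  33. 101.]
[294 197   9  10  44] [-0.3  4.4 91.1] [-8. -7. 76.] [ 11.  18. 103.]
[296 219   8   7  36] [-55.5  22.3  92.1] [-62.  12.  79.] [-48.  32. 101.]
tcp [  46.2 -223.7  294.2] 14.8667
```

View pics/c6.png

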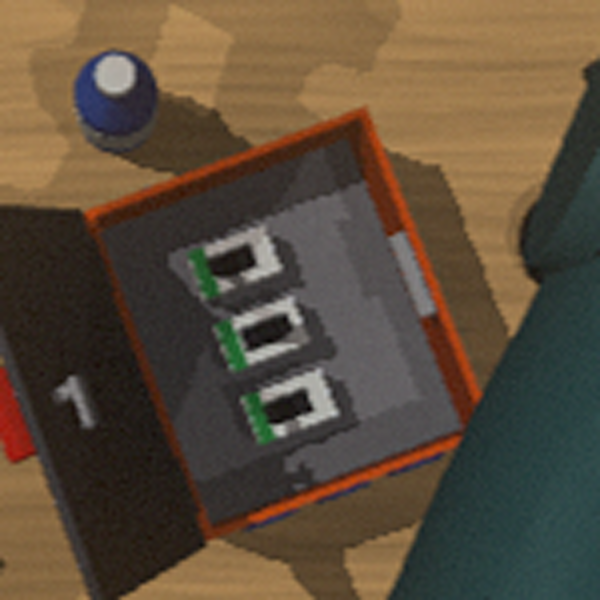

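The middle lever (about (265,330) in the crop, box x≈0) leans to the latch side, so it is the tripped one. The outer two lean toward the hinge, and the lid lies fully back.

Request:
carry_out(
  rows=[
    [1,[-0.23,-0.91,0],0],
    [1,[-0.23,-0.91,0],0],
    [1,[-0.23,-0.91,0],0],
    [1,[-0.23,-0.91,0],0],
    [1,[-0.23,-0.91,0],0],
    [1,[-0.23,-0.91,0],0],
    [1,[-0.23,-0.91,0],0],
    [1,[-0.23,-0.91,0],0],
    [1,[0,0,0.9],0],
    [1,[0,0,0.9],0],
    [1,[0,0,0.9],0],
    [1,[0,0,0.9],0],
    [1,[0,0,0.9],0],
    [1,[0,0,0.9],0],
    [1,[0,0,0],0],
    [1,[0,0,0],0],
  ],
)

```text
time: 16.2
position: [592.5, -132.0, 159.7]
eef_rot: [[0.941, 0.339, -0.001], [0.339, -0.941, 0.0], [-0.001, -0.001, -1.0]]
force: [1.1, 0.4, 1.1]
finger_gap: -0.2
grasp_force: 0.0
```

```bash
python3 lid.py
```

```text
lid 16 2.034597099215299
tcp box [ -0.3 -41.3 161.2] f [-0.3  0.2  0.5] 16.25
```

Request:
carry_out(
  rows=[
    [1,[0,0,0.86],0],
    [1,[0,0,0.86],0],
    [1,[0,0,0.86],0],
    [1,[0,0,0.86],0],
    [1,[0,0,0.86],0],
    [1,[0,0,0],0],
    [1,[0,-0.25,0],0],
    [1,[0,-0.25,0],0],
    [1,[0,-0.25,0],0],
    [1,[0,-0.25,0],0],
    [1,[0,-0.25,0],0],
    [1,[0,-0.25,0],0],
    [1,[0,-0.25,0],0],
    [1,[0,0,0],0],
    [1,[0,0,0],0],
  ],
)

```text
time: 17.5
position: [578.1, -91.1, 52.3]
eef_rot: [[0.941, 0.339, -0.0], [0.339, -0.941, 0.0], [-0.0, -0.0, -1.0]]
force: [-0.4, 0.3, -0.3]
finger_gap: 0.1
grasp_force: 0.0
```

```bash
python3 lid.py
```

```text
lid 27 1.9487177817041643
tcp box [-0.8  2.4 52.2] f [-0.6 -1.   0.3] 17.55
```

Request:
carry_out(
  rows=[
    [1,[0,-0.2,0],0],
    [1,[0,-0.2,0],0],
    [1,[0,0,0],0],
  ],
)

```text
time: 17.8
position: [575.2, -83.2, 52.6]
eef_rot: [[0.941, 0.338, 0.001], [0.338, -0.941, -0.003], [0.0, 0.003, -1.0]]
force: [2.4, -10.3, 0.1]
finger_gap: -0.0
grasp_force: 4.4
```

Request:
carry_out(
  rows=[
    [1,[0,-0.16,0],0],
    [1,[0,0,0],0],
    [1,[0,0,0],0],
  ],
)

```text
time: 18.05
position: [575.0, -81.8, 53.7]
eef_rot: [[0.942, 0.337, 0.004], [0.337, -0.942, -0.007], [0.002, 0.008, -1.0]]
force: [8.9, -29.8, 3.8]
finger_gap: 0.3
grasp_force: 13.5
```

The lever is at its stop: 30 N with little further motion. I'll back off, lift out and check.

Request:
carry_out(
  rows=[
    [1,[0,0.5,0],0],
    [1,[0,0.8,0],0],
    [1,[0,0.5,0],0],
    [1,[0,0,-0.9],0],
    [1,[0,0,-0.9],0],
    [1,[0,0,-0.9],0],
    [1,[0,0,-0.9],0],
    [1,[0,0,-0.9],0],
    [1,[0,0,-0.9],0],
    [1,[0,0,-0.9],0],
    [1,[0,0,-0.9],0],
    [1,[0,1,-0.5],0],
    [1,[0,1,0],0],
    [1,[0,1,0],0],
    [1,[0,1,0],0],
    [1,[0,1,0],0],
    [1,[0,1,0],0],
    [1,[0,1,0],0],
    [1,[0,1,0],0],
    [1,[0,0,0],0],
  ],
)

```text
time: 19.72
position: [656.7, -312.4, 243.0]
eef_rot: [[0.942, 0.336, -0.002], [0.336, -0.942, 0.0], [-0.002, -0.001, -1.0]]
force: [0.1, 0.5, -0.3]
finger_gap: -0.4
grasp_force: 0.0
```

Run:
```python
from lid import *
im,L=lid('top');b=im.astype(int)
m=(abs(L[...,0])<85)&(L[...,1]>-40)&(L[...,1]<60)&(L[...,2]>76)&(L[...,2]<125)
n,l,st,c=cv2.connectedComponentsWithStats(m.astype(np.uint8))
for i in range(1,n):
    if st[i,4]>5:
        Q=L[l==i];print(st[i],Q.mean(0).round(1),Q.min(0).round(),Q.max(0).round())
P=L[...,:2]@B.T+O
for nme,(u0,u1,v0,v1,lo,hi) in dict(bottle=(245,275,128,160,60,170),tape=(355,398,160,200,15,40),sd=(178,232,208,268,8,60)).items():
    sl=np.s_[v0:v1,u0:u1];k=(L[sl][...,2]>lo)&(L[sl][...,2]<hi);print(nme,k.sum(),np.median(P[sl][k],0) if k.any() else '')
s=env.get_state();print('tcp',box(s['position']).round(1),s['time'],s['force'])
cv2.imwrite('pics/c7.png',cv2.resize(im[100:290,170:410],(758,600),interpolation=cv2.INTER_CUBIC))
```

```text
lid 56 1.5909305032571743
[281 183   9   6  41] [54.2 22.6 91.2] [48.  9. 76.] [ 61.  33. 102.]
[288 201   8   7  37] [-0.2 23.8 92.7] [-7. 12. 79.] [  7.  34. 102.]
[296 219   7   7  36] [-54.9  22.1  92. ] [-62.  10.  77.] [-48.  33. 104.]
bottle 376 [739.39920937  18.43561303]
tape 199 [ 656.75355013 -298.07519884]
sd 368 [457.05846263 165.09407061]
tcp [-1.000e-01 -2.305e+02  2.433e+02] 19.7667 [-0.99605021  0.30556176 -0.48291499]
```

View pics/c7.png

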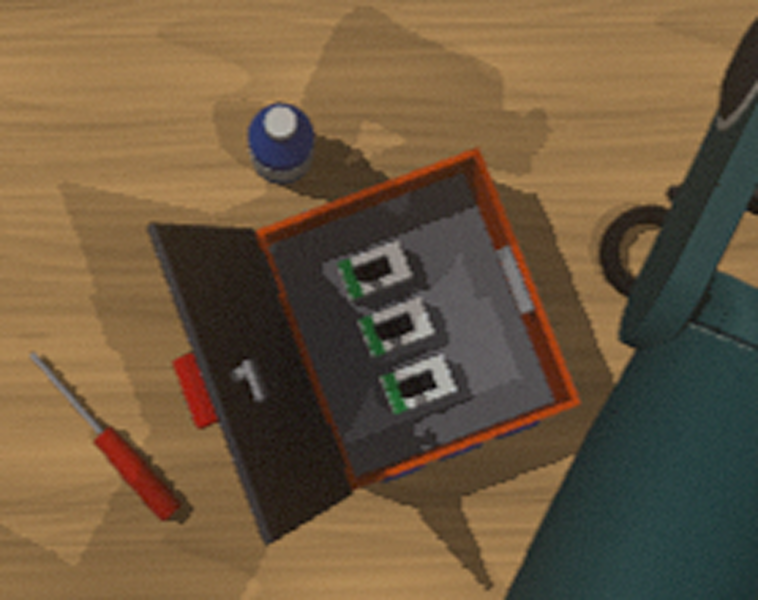

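All three levers lean alike toward the hinge (mean box y 22–24) and the lid is fully back. The bottle and screwdriver have not moved. The tape is partly hidden by the arm, which stayed well above it.

```bash
python3 -c "
from bench import env
print(env.close_job())"
```

```text
the job is handed in; nothing more can be done
None
```

The job is handed in: the latch is released, the lid is fully back and all three levers are on, with the bottle and screwdriver unmoved; the tape was half hidden in the last picture, but nothing came near it. The judge gave no verdict.

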